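Press a clay tile into its display mount

ROBOT

A 6-joint arm with a two-finger parallel gripper is mounted at the origin on a cart in front of the work surface, level with it; the furniture and walls round the work are solid. World frame = base frame: x ahead of the robot, y to its left, z up, the work surface at z = 0. Lengths are in m, angles in degrees, forces in N, time in s.
With the tool pointing down it reaches from about 0.25 to 0.725 m from the base axis. Payload 9.7 kg.
Tool frame: the origin (TCP) lies on the centre line of the jaws, within the pads' length; the fingertips stand 17 mm ahead of it and the grasp point (between the pads) lies 2 mm behind it (bot.nose_length is the distance from the TCP to the fingertips, in m); x points along the fingers, y is the direction in which the jaws open and shut, and the axes are right-handed (so a half turn about x gives the same grasp; the last joint's range is limited). The gripper opens to 85 mm and grips with 20 to 120 N. Pads are 22 mm wide; open, the fingers measure 114 mm over their backs; the gripper's body (76 mm by 85 mm) begins 54 mm behind the grasp point. The pads swing forward as they close: fully open they stand 13 mm farther back than shut.
Start: joints at [68.411, 4.979, 10.078, 95.1, 0, 90], TCP at [0.202, 0.511, 0.248] pointing down, gripper open.
Joint ranges: [-179.16, 179.16], [-48.56, 103.87], [-65.8, 70.77], [-126.05, 130.52], [-82.76, 87.17], [-180, 180]. Speed limits (degrees/s): [127.2, 127.2, 147.25, 180, 180, 180].

INTERFACE

Orientations are given as [roll, pitch, yaw] about the fixed x, y, z axes, in that order (R = Rz(yaw) Ry(pitch) Rx(roll)).
In Python, from workcell import bot, viewer, ticket gives the robot as it stands.
- The arm moves only by the tool jog_arm, never from a script. Its argument "deltas" is a list of rows, each an object of numbers: "fingers": the opening, from 0 (shut) to 1 (fully open); "x", "y", "z": the shift along the world's x, y, z in mm; "twist": the turn about the world's z in degrees. A call has 1 to 10 rows; each row is the pose to reach, as a shift and turn from the pose measured when the call began; what a row does not reach only later rows make up. A row lasts 1/10 s, in which the tool goes at most 50 mm and 8.59 degrees, less where a joint would pass 70% of its speed; a pose out of reach is approached as far as the arm can. A call with a gripper value outside its range is refused whole. The fingers move at their own pace and stop on an object; "grip_force" is the grip in N (left out, the last holds). Time passes only in rows, so rows that repeat a pose let the fingers close. It gives the time, the measured TCP pose, the force and the opening at its end, in the units of the state.
- bot.get_obs(): the state, without advancing time (a new reading comes with each control period).
- viewer.camera(name): name is "side" or "top" or "wrist"; returns a dict with "image" (400x640x3 uint8, red, green, blue), "fovy" (degrees; the focal length in pixels is half the picture's height over the tangent of half this angle, whatever the lens; pixels are square), "cx", "cy" (the principal point, pixels), "world_to_cam" (4x4, takes a point from world to camera coordinates); the wrist camera has in their place "tool_from_camera" (4x4, takes a point from camera to tool coordinates, whose origin is the TCP and whose axes are the tool frame's). Camera axes: x right, y down, z forward; pixel columns grow to the right and rows downward; lengths in m; the calibration is good to about 2 mm. The wrist camera is an equidistant fisheye: a pixel r from the principal point sees the ray r / f radians off the axis. A picture is of the moment at which its call begins: read the wrist's pose just before it. There is no depth.
- ticket.job_done(): hands the job in, once; it reports no verdict.
The state is a dict: "time": time; "q": joint angles; "qd": joint speeds; "joint_efforts": joint torques, N m; "ee_pos": TCP position; "tcp_rot": TCP orientation; "wrist_force": force on the tool from outside, world axes, zero at the start; "torque": the same for the moment, N m; "opening": finger opening in m.
Only numpy, scipy, OpenCV 4.12 (cv2) and the standard library are available. Lean on these libraries where they do the work, as an engineer would, in place of code of your own. Each camera call takes 0.05 s, during which the arm holds its last target.

TASK

Fit the loose clay tile into the wooden display mount: slide it along the deck into the bed until its far edge is under the two steel claws and against the end stop, then press its near edge down past the sprung catch, so that the whole tile lies flat on the bed with the catch sprung back over it. Leave the things round about where they are.

Things in the scene. Friction and masses are not known exactly. Their poses are not given: they have to be found in the camera images.
- mount: Wooden display mount, fixed to the table, 222 long (x) x 158 wide (y) x 33 mm high. Origin on the table under the centre of its bed; z up; x runs from the open end of its deck (x = -167 mm) to the end stop and claws (+x). Waxed, slippery rails 33 mm high along both sides: 142 mm apart at the deck, closing in from x = -69 to -31 mm to 115 mm apart at the bed.
- mount_bed (a point): Centre of the bed's flat surface, 10 mm above the table, where the middle of the tile's underside belongs; axes as the mount. The bed runs along x from -45 mm (deck edge, 15 mm high) to +42 mm (face of the end stop), seen from here. A tile well short of the end stop, or askew, hangs on the deck edge and cannot be pressed down.
- mount_deck (a point): Middle of the deck's flat top, 25 mm above the table (15 mm above the bed), 113 mm short of the bed's centre; axes as the mount. The deck runs on 68 mm from here towards the bed and 54 mm back to the mount's open end.
- mount_claws (a point): Point midway between the two fixed steel claws over the far end of the bed, level with their undersides, 22 mm above the table. They are 16 mm wide, 28 mm to either side of here, 3 mm thick, and reach 8 mm over the bed from the end stop; the tile's far edge passes below them.
- catch (a joint): Sprung brass catch, 30 mm wide, mid-way along the deck edge; its nose stands 11.5 mm out over the bed, sloped on top, flat below 9.5 mm above the bed. The tile's near edge rests on the slope, about 13 mm above the bed, until pressed down past it (7 to 16 N), then is held below it. Value in m: 0 sprung out (start), to 0.0085 driven back.
- tile_mid (a point): Centre (half-way up) of the plain clay tile, 80 (its x) x 110 (its y) x 8 mm, about 0.2 kg, edges rounded 1 mm. It starts lying loose on the deck near the open end, a little askew, its x along the mount's x within 0.1 rad, its centre about 113 mm short of the bed's centre. Axes: the tile's own, z up.
- small_bowl: Small white bowl, 80 x 80 x 41 mm, left of the mount; origin under its foot. Bystander.
- sanding_block: Cork sanding block, 50 x 76 x 28 mm, right of the mount; origin under its centre. Bystander.
- tape_roll: Roll of tape lying flat, 98 mm across, 25 mm high, right of the mount; origin under its centre. Bystander.
Mind the look-alikes: they are no part of the job. What is meant by the part that bears tile_mid is not white, and is the larger of those in its own colour.

How it is judged (in metres and radians):
On the way:
1. the tile has been slid into the bed, its far edge under the claws (x of tile_mid in the frame of mount above -0.006 m and z of tile_mid in the frame of mount below 0.026 m), for 0.1 s.
At the end, for the whole second after the job is handed in: The tile lies flat in the bed: its centre within 6 mm of the bed's centre along and across and less than 6 mm above the bed's surface, tilted less than 0.035 rad (2 degrees), the catch sprung back out over it (within 2 mm of its rest) (x of tile_mid in the frame of mount_bed between -0.006 and 0.006 m and y of tile_mid in the frame of mount_bed between -0.006 and 0.006 m and z of tile_mid in the frame of mount_bed below 0.006 m and angle between tile_mid's own z axis and vertical below 0.035 rad and value of joint catch below 0.002 m); the robot touches nothing.
It fails at once if a bystander (small bowl, sanding block, tape roll) is moved by more than 30 mm (distance of any of small_bowl, sanding_block, tape_roll from where it was at the start of the episode above 0.03 m).
It also fails if it takes over 40 s, if anything falls off the work surface, if the arm or the gripper's body presses on something with over 40 N, if the wrist force passes 120 N, or if a joint passes its speed limit or range.

## Working session

There is one attempt and no reset: what is moved stays moved. The work goes in short steps, Python scripts to look and compute and a tool call to move; the robot and the scene stay as the last step left them, time stands still between calls to the robot, and variables do not carry over. Pictures are saved under pics/ and viewed, and the job is handed in when it is done.

Besides the shell and the picture viewer there is one more tool, called after ">>>" in YAML: its name, and indented under it one key for each argument. jog_arm: Moves the arm, as the interface text tells. Its arguments: {"type":"object","properties":{"deltas":{"type":"array"},"grip_force":{"type":"number"}},"required":["deltas"]}

```bash
mkdir -p pics; ls
cat > h.py <<'E'
import numpy as np,cv2
from workcell import bot,viewer,ticket
def snap(n,f):
    c=viewer.camera(n); cv2.imwrite('pics/'+f,c['image'][:,:,::-1]); np.save('pics/'+f[:-4]+'.npy',{k:v for k,v in c.items()},allow_pickle=True); return c
def K(c):
    h=c['image'].shape[0]; return h/2/np.tan(np.radians(c['fovy'])/2)
def unproj(c,u,v,z):
    f=K(c); M=np.array(c['world_to_cam']); R=M[:3,:3];t=M[:3,3]
    d=R.T@np.array([(u-c['cx'])/f,(v-c['cy'])/f,1]); o=-R.T@t
    return o+d*(z-o[2])/d[2]
def proj(c,p):
    M=np.array(c['world_to_cam']); q=M[:3,:3]@np.array(p)+M[:3,3]; f=K(c)
    return np.array([c['cx']+f*q[0]/q[2],c['cy']+f*q[1]/q[2]])
def load(f): return np.load('pics/'+f,allow_pickle=True).item()
E
python3 - <<'E'
from h import *
print(bot.get_obs(), bot.nose_length)
for n in ['side','top','wrist']:
    c=snap(n,n+'0.png'); print({k:np.round(v,4).tolist() if not isinstance(v,str) else v for k,v in c.items() if k!='image'})
E
```

```text
pics
{'time': 0.0, 'q': array([ 6.84095802e+01,  5.01216433e+00,  1.00330153e+01,  9.51008783e+01,
       -1.39988542e-03,  9.00015348e+01]), 'qd': array([-0.01265001, -0.04439976,  0.0469612 ,  0.02533576,  0.05058587,
        0.0921987 ]), 'joint_efforts': array([ 1.05775111e-03, -5.20385993e+01,  4.64806366e+01,  1.60574808e-02,
        1.02458800e-04, -7.51021986e-06]), 'ee_pos': array([0.20230703, 0.51120116, 0.24755997]), 'tcp_rot': array([ -88.99631602,   89.91996046, -110.58826956]), 'wrist_force': array([-0.27173874,  0.03945693, -0.54686646]), 'torque': array([-0.01264868, -0.03966009,  0.01768112]), 'opening': 0.08596778095618872} 0.017
{'fovy': 56.5138, 'cx': 319.1296, 'cy': 197.6954, 'world_to_cam': [[0.9355, -0.3533, -0.0108, -0.5116], [-0.2333, -0.5943, -0.7697, 0.151], [0.2655, 0.7225, -0.6384, 0.945], [0.0, 0.0, 0.0, 1.0]]}
{'fovy': 54.1862, 'cx': 312.4263, 'cy': 194.5145, 'world_to_cam': [[0.0084, -1.0, -0.0024, -0.045], [-0.9983, -0.0082, -0.0581, 0.542], [0.0581, 0.0028, -0.9983, 1.025], [0.0, 0.0, 0.0, 1.0]]}
{'fovy': 65.7065, 'cx': 316.4991, 'cy': 197.6048, 'tool_from_camera': [[0.0004, -0.2831, 0.9591, -0.1257], [1.0, -0.0001, -0.0005, -0.0008], [0.0002, 0.9591, 0.2831, -0.072], [0.0, 0.0, 0.0, 1.0]]}
```

View pics/top0.png

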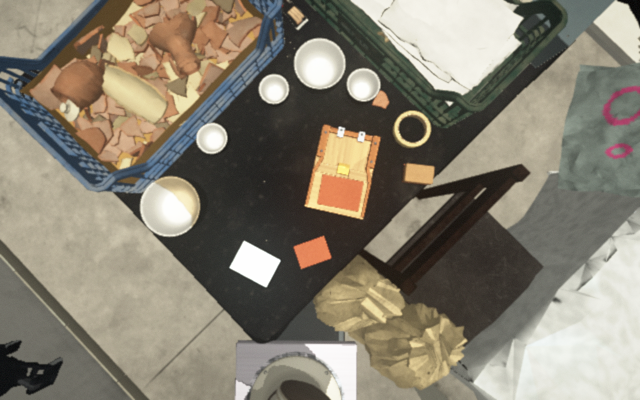

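View pics/side0.png

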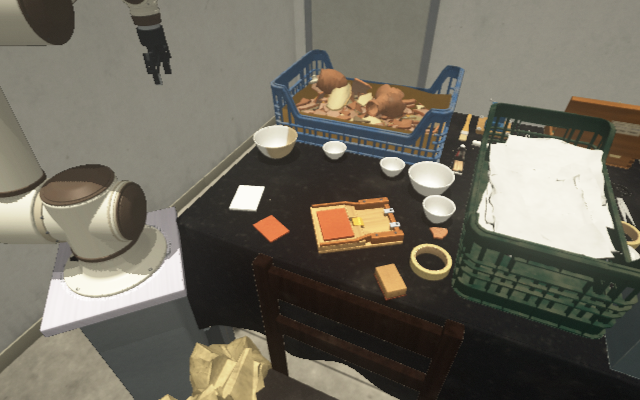

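View pics/wrist0.png

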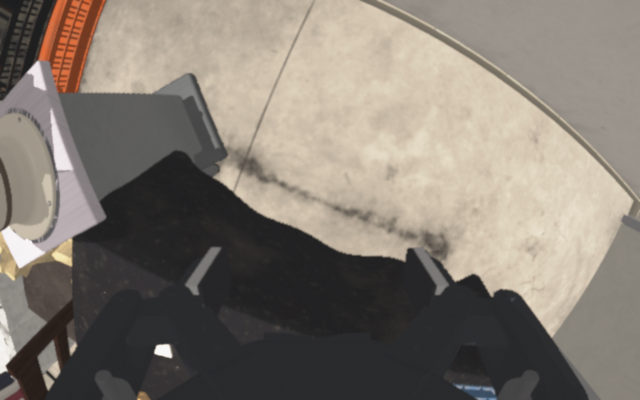

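Candidates for the tile in top0: orange on the deck (342,191), smaller orange on the table (312,252), white on the table (255,263). The first one fits, since it isn't white, is the larger of the two orange ones, and lies on the deck. I'll check this in enlarged crops.

Run:
```python
import cv2
a=cv2.imread('pics/top0.png')[110:280,220:450]; cv2.imwrite('pics/topc.png',cv2.resize(a,None,fx=3.45,fy=3.45,interpolation=cv2.INTER_CUBIC))
a=cv2.imread('pics/side0.png')[180:270,240:420]; cv2.imwrite('pics/sidec.png',cv2.resize(a,None,fx=4.4,fy=4.4,interpolation=cv2.INTER_CUBIC))
```

```text
(no output)
```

View pics/topc.png

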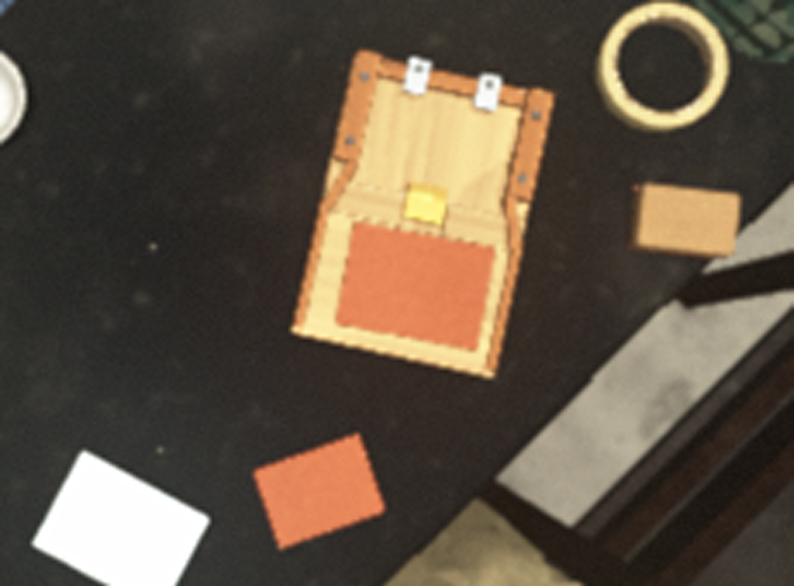

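View pics/sidec.png

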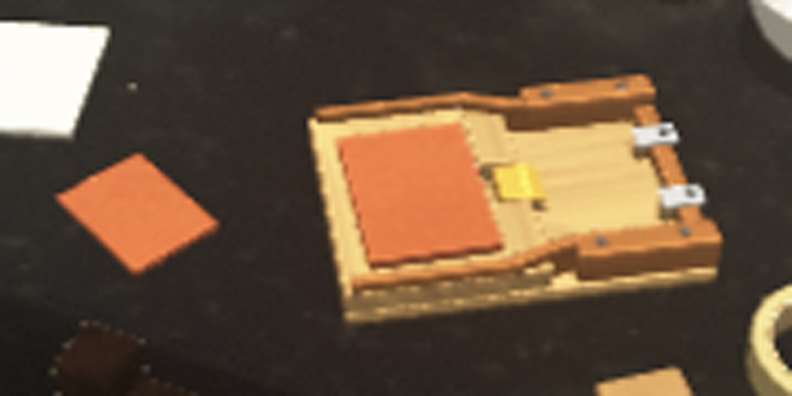

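The crops show the tile lying on the deck at topc (340-495, 222-350). The loose orange plate at (320,490) is smaller and the third is white, so the deck tile is the one. Next I fit poses.

```bash
cat > fit.py <<'E'
from h import *
from scipy.optimize import least_squares
T=load('top0.npy');S=load('side0.npy')
tp=lambda u,v:(220+u/3.45-.35,110+v/3.45-.35)
sp=lambda u,v:(240+u/4.4-.38,180+v/4.4-.38)
obs=[ # cam, mount pt mm, px
(T,(55,79,33),tp(359,50)),(T,(55,-79,33),tp(553,92)),(T,(-167,79,33),tp(293,330)),(T,(-167,-79,33),tp(494,377)),
(T,(34,28,25),tp(413,93)),(T,(34,-28,25),tp(484,109)),
(S,(55,79,33),sp(652,76)),(S,(55,-79,33),sp(719,236)),(S,(-167,-79,0),sp(348,322)),(S,(55,-79,0),sp(717,276)),
(S,(34,28,25),sp(638,139)),(S,(34,-28,25),sp(664,204)),(S,(-167,79,33),sp(314,112)),(S,(-167,-79,33),sp(357,284))]
def w(p,m):
    c,s=np.cos(p[2]),np.sin(p[2]); x,y,z=np.array(m)/1e3
    return np.array([p[0]+c*x-s*y,p[1]+s*x+c*y,z])
def f(p,sel=obs): return np.concatenate([proj(c,w(p,m))-np.array(q) for c,m,q in sel])
for name,sel in (('both',obs),('top',obs[:6]),('side',obs[6:])):
    r=least_squares(f,[.6,-.1,-.2],args=(sel,),loss='soft_l1')
    print(name,r.x[:2].round(4),np.degrees(r.x[2]).round(2),'\n',f(r.x,sel).reshape(-1,2).round(1).tolist())
    if name=='both': P=r.x
tob=[(T,tp(352,222)),(T,tp(495,243)),(T,tp(477,351)),(T,tp(336,324)),(S,sp(463,123)),(S,sp(503,249)),(S,sp(370,267)),(S,sp(337,139))]
tc=[(40,55,33),(40,-55,33),(-40,-55,33),(-40,55,33)]*2
def g(p,sl): return np.concatenate([proj(tob[i][0],w(p,tc[i]))-np.array(tob[i][1]) for i in range(*sl)])
for n,sl in (('both',(0,8)),('top',(0,4)),('side',(4,8))):
    r=least_squares(g,[.5,-.1,-.2],args=(sl,)); print('tile',n,r.x[:2].round(4),np.degrees(r.x[2]).round(2),g(r.x,sl).round(1))
    c,s=np.cos(P[2]),np.sin(P[2]); d=r.x[:2]-P[:2]; print('  in mount',(c*d[0]+s*d[1]).round(4),(-s*d[0]+c*d[1]).round(4))
E
python3 fit.py
```

```text
both [ 0.6595 -0.1319] -12.31 
 [[-0.9, -0.8], [1.3, 0.1], [-0.5, -0.1], [0.4, -0.3], [0.3, -0.7], [0.3, -0.8], [-1.0, -1.0], [1.4, 1.4], [-0.3, 0.8], [0.1, 1.3], [-0.3, -0.8], [-0.3, -1.8], [-0.8, -1.2], [-2.5, 0.5]]
top [ 0.6584 -0.1314] -12.18 
 [[-1.2, -0.3], [1.0, 0.5], [-0.5, 0.4], [0.3, 0.1], [0.1, -0.3], [0.1, -0.4]]
side [ 0.6607 -0.132 ] -12.53 
 [[-0.5, -1.0], [1.7, 1.4], [0.0, 0.5], [0.4, 1.3], [0.2, -0.9], [0.1, -1.9], [-0.3, -1.5], [-2.2, 0.2]]
tile both [ 0.5477 -0.114 ] -9.92 [ 0.9 -0.4  0.7  1.   0.6 -0.2  0.   0.  -0.7 -0.5  0.5 -1.4  0.  -1.
 -0.3 -0.3]
  in mount -0.1131 -0.0063
tile top [ 0.548  -0.1125] -9.07 [ 0.  -0.2 -0.   0.6  0.3 -0.6 -0.4  0.2]
  in mount -0.1131 -0.0049
tile side [ 0.5468 -0.1169] -10.99 [-0.1  0.4  0.4 -0.2 -0.3 -0.3  0.1  0.2]
  in mount -0.1133 -0.0094
```

```bash
cat >> h.py <<'E'
from scipy.spatial.transform import Rotation as Ro
P=np.array([.6595,-.1319]); YAW=np.radians(-12.31)
cR=np.array([[np.cos(YAW),-np.sin(YAW)],[np.sin(YAW),np.cos(YAW)]])
def st():
    o=bot.get_obs(); R=Ro.from_euler('xyz',o['tcp_rot'],degrees=True).as_matrix()
    m=cR.T@(o['ee_pos'][:2]-P)
    print('t',round(o['time'],2),'ee',o['ee_pos'].round(4),'mount xy mm',(m*1e3).round(1),'jaw yaw rel mount',np.degrees(np.arctan2(R[1,1],R[0,1])).round(2)-90-np.degrees(YAW).round(2),'F',o['wrist_force'].round(1),'open',o['opening'].round(4),'q',o['q'].round(0))
    return o,R
def shift(mx,my):
    o=bot.get_obs(); print('shift mm',((P+cR@np.array([mx,my])/1e3-o['ee_pos'][:2])*1e3).round(1))
E
python3 -c "
from h import *
o,R=st();print(R.round(3)); shift(-176,0)"
```

```text
Traceback (most recent call last):
  File "h.py", line 21, in st
    print('t',round(o['time'],2),'ee',o['ee_pos'].round(4),'mount xy mm',(m*1e3).round(1),'jaw yaw rel mount',np.degrees(np.arctan2(R[1,1],R[0,1])).round(2)-90-np.degrees(YAW).round(2),'F',o['wrist_force'].round(1),'open',o['opening'].round(4),'q',o['q'].round(0))
                                                                                                                                                                                                                              ^^^^^^^^^^^^^^^^^^
AttributeError: 'float' object has no attribute 'round'
```

```bash
sed -i "s/o\['opening'\].round(4)/round(o['opening'],4)/" h.py
python3 -c "
from h import *
o,R=st();print(R.round(3)); shift(-176,0)"
```

```text
t 0.15 ee [0.2023 0.5113 0.2478] mount xy mm [-583.8  530.9] jaw yaw rel mount -9.280000000000003 F [-0.9 -1.3  0.8] open 0.0856 q [68.  5. 10. 95. -0. 90.]
[[-0.     0.368  0.93 ]
 [-0.001  0.93  -0.368]
 [-1.    -0.001  0.   ]]
shift mm [ 285.2 -605.7]
```

>>> jog_arm:
  deltas:
    - {"x": 20, "y": -43, "z": 0, "twist": 1, "fingers": 0.7}
    - {"x": 40, "y": -86, "z": 0, "twist": 2}
    - {"x": 60, "y": -128, "z": 0, "twist": 3}
    - {"x": 80, "y": -170, "z": 0, "twist": 4}
    - {"x": 100, "y": -212, "z": 0, "twist": 5}
    - {"x": 120, "y": -255, "z": 0, "twist": 6}
    - {"x": 140, "y": -298, "z": 0, "twist": 7}
    - {"x": 160, "y": -340, "z": 0, "twist": 8}
    - {"x": 180, "y": -382, "z": 0, "twist": 9}
    - {"x": 200, "y": -425, "z": 0, "twist": 9.3}

```text
validation failed for argument at $.de...
```

```bash
python3 -c "
from h import *
st(); shift(-176,0)"
```

```text
t 0.15 ee [0.2023 0.5113 0.2478] mount xy mm [-583.8  530.9] jaw yaw rel mount -9.280000000000003 F [-0.9 -1.3  0.8] open 0.0856 q [68.  5. 10. 95. -0. 90.]
shift mm [ 285.2 -605.7]
```

>>> jog_arm:
  deltas:
    - {"x": 20, "y": -43, "z": 0, "twist": 1, "fingers": 0.7}
    - {"x": 40, "y": -86, "z": 0, "twist": 2, "fingers": 0.7}
    - {"x": 60, "y": -128, "z": 0, "twist": 3, "fingers": 0.7}
    - {"x": 80, "y": -170, "z": 0, "twist": 4, "fingers": 0.7}
    - {"x": 100, "y": -212, "z": 0, "twist": 5, "fingers": 0.7}
    - {"x": 120, "y": -255, "z": 0, "twist": 6, "fingers": 0.7}
    - {"x": 140, "y": -298, "z": 0, "twist": 7, "fingers": 0.7}
    - {"x": 160, "y": -340, "z": 0, "twist": 8, "fingers": 0.7}
    - {"x": 180, "y": -382, "z": 0, "twist": 9, "fingers": 0.7}
    - {"x": 200, "y": -425, "z": 0, "twist": 9.3, "fingers": 0.7}

```text
time: 1.15
ee_pos: [0.4026, 0.0844, 0.2478]
tcp_rot: [-61.5, 89.9, -73.7]
wrist_force: [0.8, 1.3, 0.6]
opening: 0.0597
```

```bash
python3 -c "
from h import *
st(); shift(-176,0)"
```

```text
t 1.15 ee [0.4026 0.0844 0.2478] mount xy mm [-297.1  156.6] jaw yaw rel mount 0.0600000000000005 F [0.8 1.3 0.6] open 0.0597 q [ 12. -14.  -8.  96.  -0.  24.]
shift mm [  84.9 -178.8]
```

>>> jog_arm:
  deltas:
    - {"x": 20, "y": -42, "z": 0, "twist": 0, "fingers": 0.7}
    - {"x": 40, "y": -84, "z": 0, "twist": 0, "fingers": 0.7}
    - {"x": 60, "y": -126, "z": -20, "twist": 0, "fingers": 0.7}
    - {"x": 75, "y": -160, "z": -50, "twist": 0, "fingers": 0.7}
    - {"x": 85, "y": -179, "z": -90, "twist": 0, "fingers": 0.7}
    - {"x": 85, "y": -179, "z": -130, "twist": 0, "fingers": 0.7}
    - {"x": 85, "y": -179, "z": -148, "twist": 0, "fingers": 0.7}
    - {"x": 85, "y": -179, "z": -148, "twist": 0, "fingers": 0.7}

```text
time: 1.95
ee_pos: [0.4858, -0.0945, 0.0966]
tcp_rot: [-170.9, 89.7, 176.8]
wrist_force: [-0.9, 0.6, 0.4]
opening: 0.0599
```

```bash
python3 -c "
from h import *
st(); shift(-176,0)
for n in ['wrist','side']: snap(n,n+'1.png')
import cv2
a=cv2.imread('pics/side1.png')[130:270,240:420]; cv2.imwrite('pics/side1c.png',cv2.resize(a,None,fx=4.2,fy=4.2,interpolation=cv2.INTER_CUBIC))
"
```

```text
t 1.95 ee [ 0.4858 -0.0945  0.0966] mount xy mm [-177.7   -0.5] jaw yaw rel mount 0.040000000000004476 F [-0.9  0.6  0.4] open 0.0599 q [-11.  -2. -14.  78.  -0.   1.]
shift mm [1.8 0.1]
```

View pics/wrist1.png

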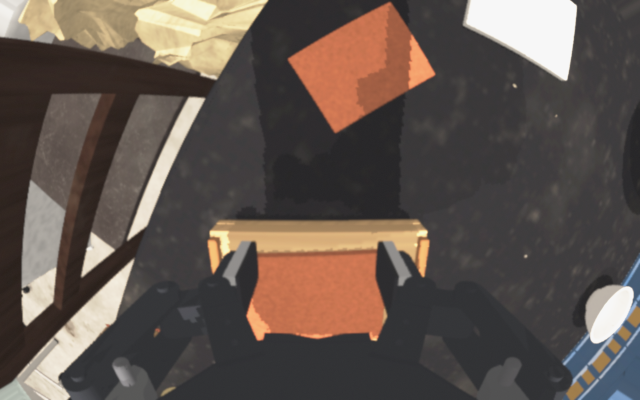

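View pics/side1c.png

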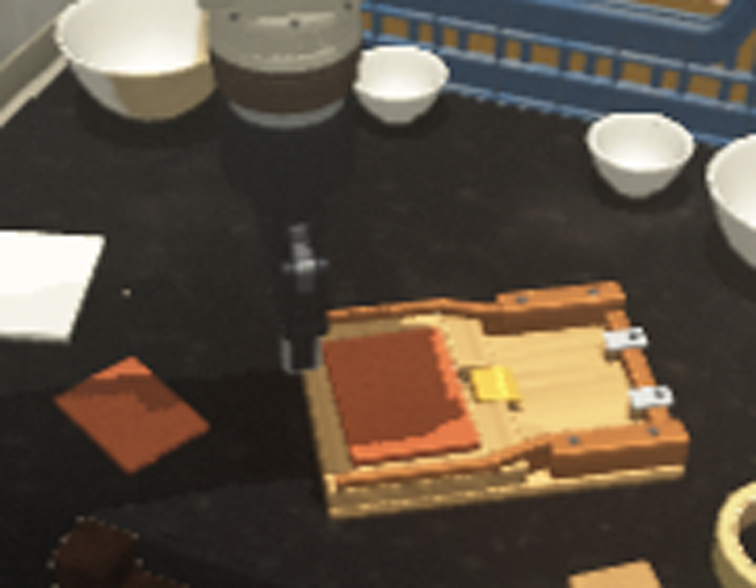

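```bash
cat >> h.py <<'E'
def wproj(c,o,pts):
    R=Ro.from_euler('xyz',o['tcp_rot'],degrees=True).as_matrix(); X=np.array(c['tool_from_camera'])
    out=[]
    for p in np.atleast_2d(pts):
        t=R.T@(p-o['ee_pos']); q=X[:3,:3].T@(t-X[:3,3]); th=np.arctan2(np.hypot(q[0],q[1]),q[2]); ph=np.arctan2(q[1],q[0]); f=K(c)
        out.append([c['cx']+f*th*np.cos(ph),c['cy']+f*th*np.sin(ph)])
    return np.array(out)
def mw(x,y,z): 
    a=P+cR@np.array([x,y])/1e3; return np.array([a[0],a[1],z/1e3])
E
python3 - <<'E'
from h import *
o,R=st(); c=load('wrist1.npy')
for n,m in dict(botL=(-167,79,0),botR=(-167,-79,0),edgeL=(-167,79,25),edgeR=(-167,-79,25),railL=(-167,71,33),tileNearTop=(-153,0,33),tnb=(-153,0,25)).items(): print(n,wproj(c,o,mw(*m)).round(0))
E
python3 - <<'E'
import cv2
a=cv2.imread('pics/wrist1.png')[200:350,190:450]; cv2.imwrite('pics/w1c.png',cv2.resize(a,None,fx=3,fy=3,interpolation=cv2.INTER_CUBIC))
E
```

```text
t 2.05 ee [ 0.4877 -0.0946  0.1004] mount xy mm [-175.8   -0.2] jaw yaw rel mount 0.07000000000000561 F [0.  1.1 0.6] open 0.0597 q [-11.  -3. -14.  79.  -0.   1.]
botL [[416. 215.]]
botR [[219. 214.]]
edgeL [[426. 226.]]
edgeR [[210. 226.]]
railL [[419. 230.]]
tileNearTop [[318. 250.]]
tnb [[318. 245.]]
```

View pics/w1c.png

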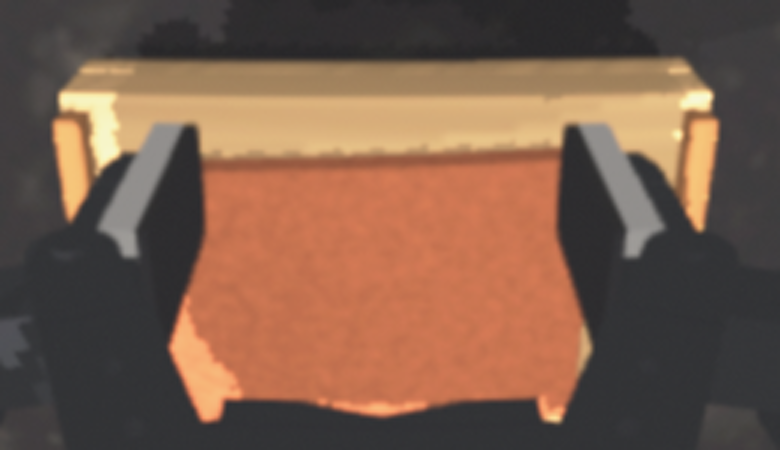

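The wrist view shows the mount centred between the fingers, with rails at about 210 and 427 px as predicted. The tile's near edge is at about row 252 and turned about 2° from the mount. I descend behind it.

>>> jog_arm:
  deltas:
    - {"x": 2, "y": 0, "z": -20, "twist": 0, "fingers": 0.7}
    - {"x": 2, "y": 0, "z": -40, "twist": 0, "fingers": 0.7}
    - {"x": 2, "y": 0, "z": -50, "twist": 0, "fingers": 0.7}
    - {"x": 2, "y": 0, "z": -53, "twist": 0, "fingers": 0.7}
    - {"x": 2, "y": 0, "z": -53, "twist": 0, "fingers": 0.7}

```text
time: 2.55
ee_pos: [0.4901, -0.0945, 0.0483]
tcp_rot: [-29.5, 89.9, -41.7]
wrist_force: [0.5, 0.1, 0.6]
opening: 0.0599
```

```bash
cat > look.py <<'E'
import sys
from h import *
st()
i=sys.argv[1]; u0,v0,w,hh=[int(k) for k in sys.argv[2].split(',')]
c=snap('side','s'+i+'.png'); a=c['image'][v0:v0+hh,u0:u0+w,::-1]
k=min(790/w,590/hh); cv2.imwrite('pics/s'+i+'c.png',cv2.resize(a,None,fx=k,fy=k,interpolation=cv2.INTER_CUBIC)); print('scale',k); st()
E
python3 look.py 2 290,180,130,90
python3 - <<'E'
from h import *
snap('wrist','w2.png')
E
```

```text
t 2.55 ee [ 0.4901 -0.0945  0.0483] mount xy mm [-173.5    0.4] jaw yaw rel mount 0.07999999999999652 F [0.5 0.1 0.6] open 0.0599 q [-11.  -1. -18.  73.  -0.   1.]
scale 6.076923076923077
t 2.6 ee [ 0.4903 -0.0946  0.0486] mount xy mm [-173.3    0.4] jaw yaw rel mount 0.07999999999999652 F [-0.3  0.3  0.2] open 0.0597 q [-11.  -1. -18.  73.  -0.   1.]
```

View pics/s2c.png

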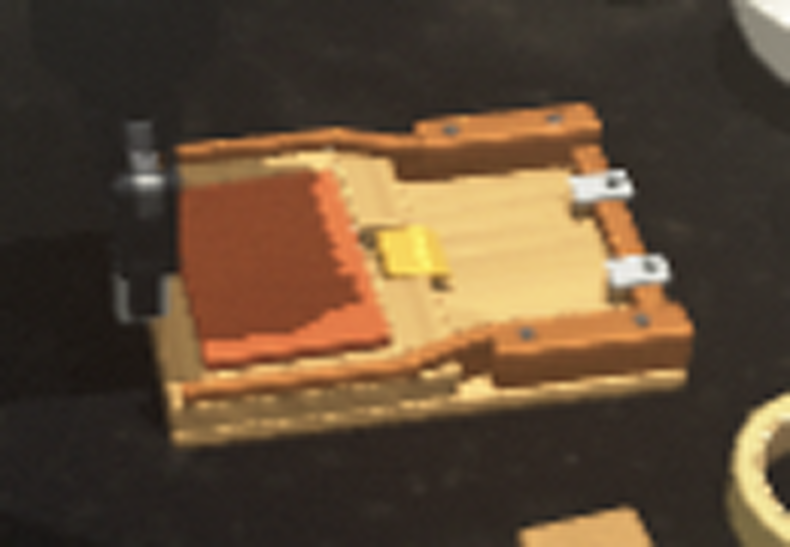

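View pics/w2.png

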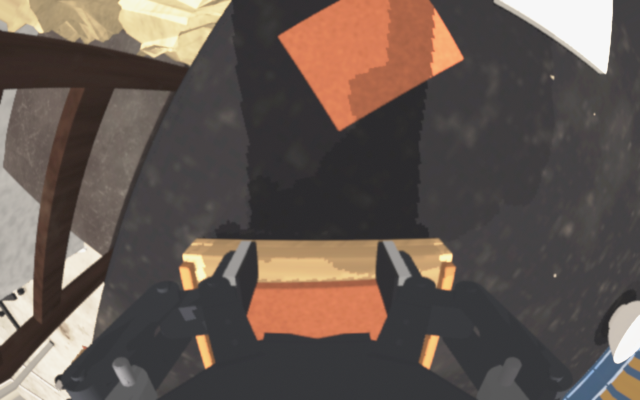

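Run:
```python
from h import *
c=load('s2.npy')
for z in (28,32,36,40):
  for x in (-184.3,-162.3):
    for y in (-30,-37): print(z,x,y,((proj(c,mw(x,y,z))-[290,180])*6.077).round(0))
```

```text
28 -184.3 -30 [115. 322.]
28 -184.3 -37 [117. 334.]
28 -162.3 -30 [166. 317.]
28 -162.3 -37 [169. 328.]
32 -184.3 -30 [115. 316.]
32 -184.3 -37 [117. 327.]
32 -162.3 -30 [166. 310.]
32 -162.3 -37 [169. 321.]
36 -184.3 -30 [115. 309.]
36 -184.3 -37 [117. 320.]
36 -162.3 -30 [166. 303.]
36 -162.3 -37 [168. 315.]
40 -184.3 -30 [114. 302.]
40 -184.3 -37 [117. 314.]
40 -162.3 -30 [166. 296.]
40 -162.3 -37 [168. 308.]
```

>>> jog_arm:
  deltas:
    - {"x": 2, "y": -0.8, "z": -3, "twist": 0, "fingers": 0.7}
    - {"x": 2, "y": -0.8, "z": -5, "twist": 0, "fingers": 0.7}
    - {"x": 2, "y": -0.8, "z": -5, "twist": 0, "fingers": 0.7}

```text
time: 2.95
ee_pos: [0.4923, -0.0954, 0.0435]
tcp_rot: [-20.9, 89.9, -33.2]
wrist_force: [-0.3, -0.3, 0.1]
opening: 0.0596
```

>>> jog_arm:
  deltas:
    - {"x": 0, "y": 0, "z": -1, "twist": 0, "fingers": 0.7}
    - {"x": 0, "y": 0, "z": -2, "twist": 0, "fingers": 0.7}
    - {"x": 0, "y": 0, "z": -2, "twist": 0, "fingers": 0.7}

```text
time: 3.25
ee_pos: [0.4922, -0.0954, 0.0413]
tcp_rot: [-23.5, 89.9, -35.7]
wrist_force: [0.2, -0.0, 0.6]
opening: 0.0598
```

>>> jog_arm:
  deltas:
    - {"x": 0, "y": 0, "z": -1, "twist": 0, "fingers": 0.7}
    - {"x": 0, "y": 0, "z": -1, "twist": 0, "fingers": 0.7}

```text
time: 3.45
ee_pos: [0.4921, -0.0954, 0.0402]
tcp_rot: [-27.4, 89.9, -39.7]
wrist_force: [1.2, 0.9, 0.0]
opening: 0.0601
```

>>> jog_arm:
  deltas:
    - {"x": 0, "y": 0, "z": -1, "twist": 0, "fingers": 0.7}
    - {"x": 0, "y": 0, "z": -1, "twist": 0, "fingers": 0.7}

```text
time: 3.65
ee_pos: [0.492, -0.0954, 0.039]
tcp_rot: [-33.1, 89.9, -45.4]
wrist_force: [0.4, -0.4, 0.5]
opening: 0.06
```

>>> jog_arm:
  deltas:
    - {"x": 0, "y": 0, "z": -1, "twist": 0, "fingers": 0.7}
    - {"x": 0, "y": 0, "z": -1, "twist": 0, "fingers": 0.7}

```text
time: 3.85
ee_pos: [0.4919, -0.0954, 0.0379]
tcp_rot: [-36.3, 89.9, -48.5]
wrist_force: [0.3, -0.8, 0.3]
opening: 0.0598
```

>>> jog_arm:
  deltas:
    - {"x": 0, "y": 0, "z": -1, "twist": 0, "fingers": 0.7}
    - {"x": 0, "y": 0, "z": -1, "twist": 0, "fingers": 0.7}

```text
time: 4.05
ee_pos: [0.492, -0.0954, 0.037]
tcp_rot: [-29.3, 89.9, -41.5]
wrist_force: [-0.9, 0.0, 0.8]
opening: 0.0597
```

```bash
python3 look.py 3 290,180,130,90
```

```text
t 4.05 ee [ 0.492  -0.0954  0.037 ] mount xy mm [-171.4   -0. ] jaw yaw rel mount 0.07000000000000561 F [-0.9  0.   0.8] open 0.0597 q [-11.  -0. -19.  71.  -0.   1.]
scale 6.076923076923077
t 4.1 ee [ 0.492  -0.0954  0.037 ] mount xy mm [-171.4   -0. ] jaw yaw rel mount 0.07000000000000561 F [-0.1 -0.3  2. ] open 0.0601 q [-11.  -0. -19.  71.  -0.   1.]
```

View pics/s3c.png

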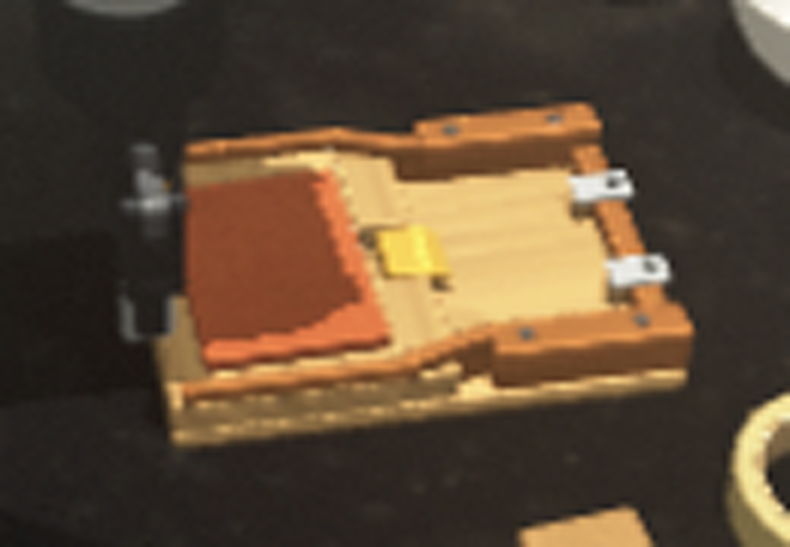

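Contact with the deck shows at TCP z ≈ 0.037. I raise 2 mm and start pushing along the mount's +x.

>>> jog_arm:
  deltas:
    - {"x": 0, "y": 0, "z": 2, "twist": 0, "fingers": 0.7}
    - {"x": 5.9, "y": -1.3, "z": 2, "twist": 0, "fingers": 0.7}
    - {"x": 11.7, "y": -2.6, "z": 2, "twist": 0, "fingers": 0.7}
    - {"x": 17.6, "y": -3.8, "z": 2, "twist": 0, "fingers": 0.7}
    - {"x": 23.5, "y": -5.1, "z": 2, "twist": 0, "fingers": 0.7}
    - {"x": 29.3, "y": -6.4, "z": 2, "twist": 0, "fingers": 0.7}
    - {"x": 35.2, "y": -7.7, "z": 2, "twist": 0, "fingers": 0.7}
    - {"x": 41, "y": -9, "z": 2, "twist": 0, "fingers": 0.7}
    - {"x": 46.9, "y": -10.2, "z": 2, "twist": 0, "fingers": 0.7}
    - {"x": 50, "y": -11, "z": 2, "twist": 0, "fingers": 0.7}

```text
time: 5.1
ee_pos: [0.5427, -0.1065, 0.0388]
tcp_rot: [-30.2, 89.9, -42.4]
wrist_force: [-1.4, 1.4, 0.0]
opening: 0.0597
```

```bash
python3 look.py 4 290,180,130,90
```

```text
t 5.1 ee [ 0.5427 -0.1065  0.0388] mount xy mm [-1.196e+02 -1.000e-01] jaw yaw rel mount 0.07999999999999652 F [-1.4  1.4  0. ] open 0.0597 q [-11.   7. -11.  72.  -0.   1.]
scale 6.076923076923077
t 5.15 ee [ 0.543  -0.1067  0.0389] mount xy mm [-119.2   -0.2] jaw yaw rel mount 0.07000000000000561 F [-1.   0.  -0.1] open 0.0598 q [-11.   7. -11.  72.  -0.   1.]
```

View pics/s4c.png

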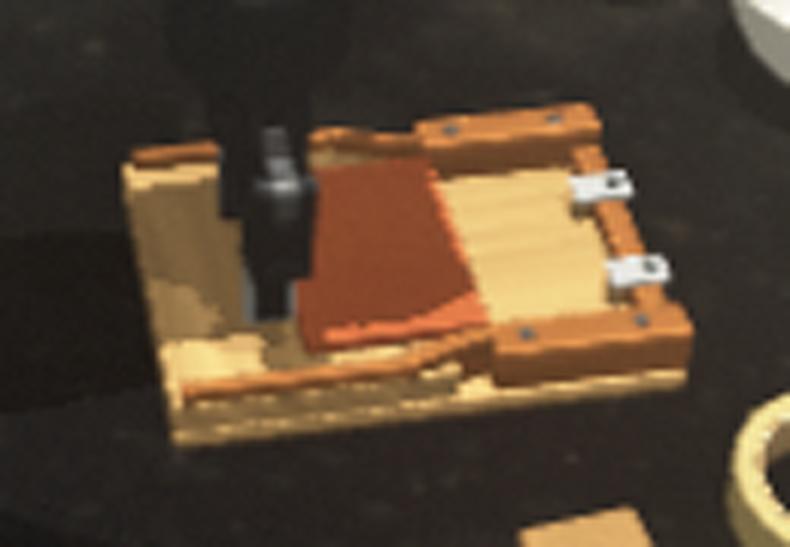

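The side view shows the tile pushed squarely. Its far right corner at (487,320) is entering the funnel. Continuing.

>>> jog_arm:
  deltas:
    - {"x": 4.9, "y": -1.1, "z": 0, "twist": 0, "fingers": 0.7}
    - {"x": 9.8, "y": -2.1, "z": 0, "twist": 0, "fingers": 0.7}
    - {"x": 14.7, "y": -3.2, "z": 0, "twist": 0, "fingers": 0.7}
    - {"x": 19.5, "y": -4.3, "z": 0, "twist": 0, "fingers": 0.7}
    - {"x": 24.4, "y": -5.3, "z": 0, "twist": 0, "fingers": 0.7}
    - {"x": 29.3, "y": -6.4, "z": 0, "twist": 0, "fingers": 0.7}
    - {"x": 34.2, "y": -7.5, "z": 0, "twist": 0, "fingers": 0.7}
    - {"x": 39.1, "y": -8.5, "z": 0, "twist": 0, "fingers": 0.7}
    - {"x": 39.1, "y": -8.5, "z": 0, "twist": 0, "fingers": 0.7}

```text
time: 6.05
ee_pos: [0.5829, -0.1155, 0.0389]
tcp_rot: [-24.9, 89.8, -37.2]
wrist_force: [-0.1, -0.6, -0.7]
opening: 0.0596
```

```bash
python3 look.py 5 290,180,130,90
```

```text
t 6.05 ee [ 0.5829 -0.1155  0.0389] mount xy mm [-78.3  -0.3] jaw yaw rel mount 0.0600000000000005 F [-0.1 -0.6 -0.7] open 0.0596 q [-11.  12.  -5.  73.  -0.   1.]
scale 6.076923076923077
t 6.1 ee [ 0.5825 -0.1154  0.0389] mount xy mm [-78.7  -0.3] jaw yaw rel mount 0.0600000000000005 F [-0.2  0.9 -0.6] open 0.0596 q [-11.  12.  -5.  73.  -0.   1.]
```

View pics/s5c.png

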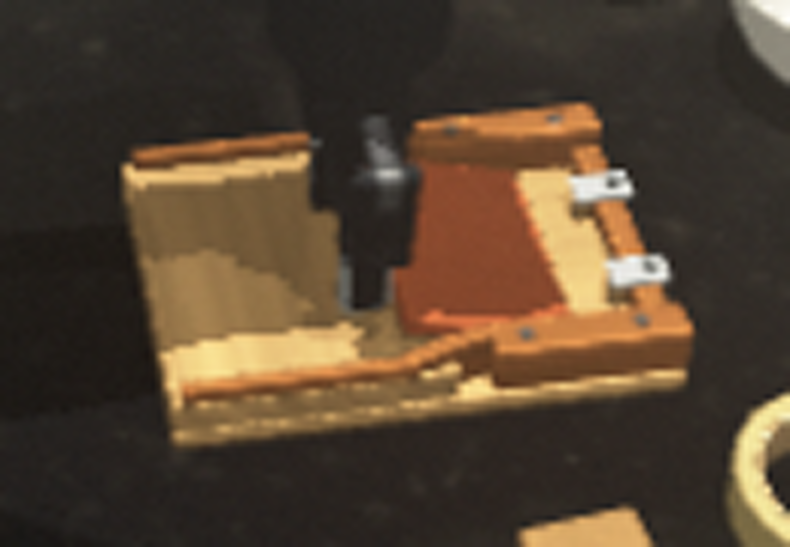

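The tile has entered the bed, with its far edge down at about (520-565, 175-310), straight and about 29 mm short of the stop. Continuing slower.

>>> jog_arm:
  deltas:
    - {"x": 3.9, "y": -0.8, "z": 0, "twist": 0, "fingers": 0.7}
    - {"x": 7.8, "y": -1.7, "z": 0, "twist": 0, "fingers": 0.7}
    - {"x": 11.7, "y": -2.5, "z": 0, "twist": 0, "fingers": 0.7}
    - {"x": 15.6, "y": -3.4, "z": 0, "twist": 0, "fingers": 0.7}
    - {"x": 19.5, "y": -4.2, "z": 0, "twist": 0, "fingers": 0.7}
    - {"x": 23.4, "y": -5.1, "z": 0, "twist": 0, "fingers": 0.7}
    - {"x": 23.4, "y": -5.1, "z": 0, "twist": 0, "fingers": 0.7}

```text
time: 6.8
ee_pos: [0.6066, -0.1207, 0.0389]
tcp_rot: [-23.2, 89.8, -35.4]
wrist_force: [-0.5, 0.5, -0.4]
opening: 0.0595
```

```bash
python3 look.py 6 330,180,80,60
```

```text
t 6.8 ee [ 0.6066 -0.1207  0.0389] mount xy mm [-54.1  -0.3] jaw yaw rel mount 0.0600000000000005 F [-0.5  0.5 -0.4] open 0.0595 q [-11.  15.  -2.  73.  -0.   1.]
scale 9.833333333333334
t 6.85 ee [ 0.6063 -0.1206  0.0388] mount xy mm [-54.4  -0.3] jaw yaw rel mount 0.0600000000000005 F [-0.4 -0.1  0.3] open 0.0599 q [-11.  15.  -2.  73.  -0.   1.]
```

View pics/s6c.png

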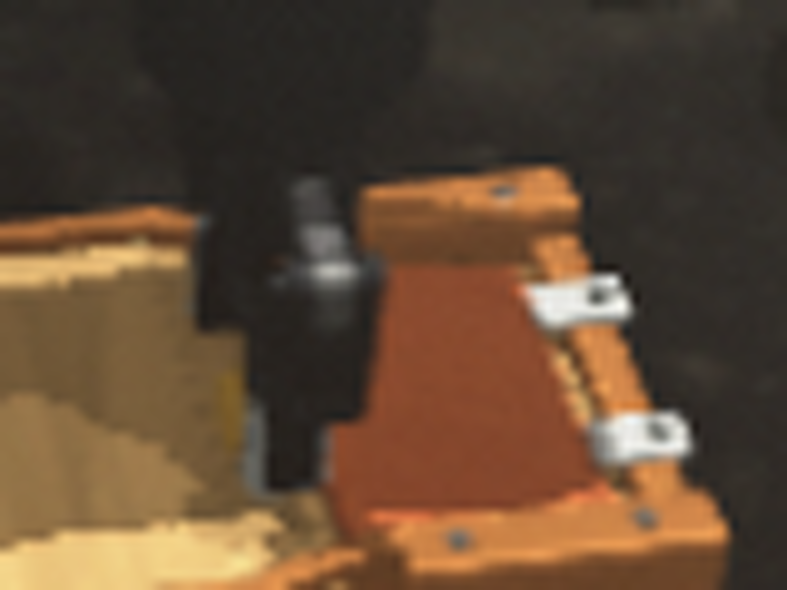

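The far edge is now under both claws, with a gap of about 5 mm to the stop. I creep on until I feel contact.

>>> jog_arm:
  deltas:
    - {"x": 1, "y": -0.2, "z": 0, "twist": 0, "fingers": 0.7}
    - {"x": 2, "y": -0.4, "z": 0, "twist": 0, "fingers": 0.7}
    - {"x": 2.9, "y": -0.6, "z": 0, "twist": 0, "fingers": 0.7}
    - {"x": 3.9, "y": -0.8, "z": 0, "twist": 0, "fingers": 0.7}
    - {"x": 3.9, "y": -0.8, "z": 0, "twist": 0, "fingers": 0.7}

```text
time: 7.35
ee_pos: [0.6103, -0.1214, 0.0389]
tcp_rot: [-23.9, 89.8, -36.1]
wrist_force: [-0.6, 0.3, -0.2]
opening: 0.0596
```

>>> jog_arm:
  deltas:
    - {"x": 1, "y": -0.2, "z": 0, "twist": 0, "fingers": 0.7}
    - {"x": 1, "y": -0.2, "z": 0, "twist": 0, "fingers": 0.7}

```text
time: 7.55
ee_pos: [0.6115, -0.1216, 0.0389]
tcp_rot: [-21.8, 89.8, -34.0]
wrist_force: [0.1, 0.6, -0.4]
opening: 0.0595
```

```bash
python3 look.py 7 330,180,80,60
```

```text
t 7.55 ee [ 0.6115 -0.1216  0.0389] mount xy mm [-49.1  -0.2] jaw yaw rel mount 0.0600000000000005 F [ 0.1  0.6 -0.4] open 0.0595 q [-11.  16.  -1.  73.  -0.   1.]
scale 9.833333333333334
t 7.6 ee [ 0.6114 -0.1217  0.039 ] mount xy mm [-49.1  -0.3] jaw yaw rel mount 0.0600000000000005 F [-0.1  0.1  0.4] open 0.06 q [-11.  16.  -1.  73.  -0.   1.]
```

View pics/s7c.png

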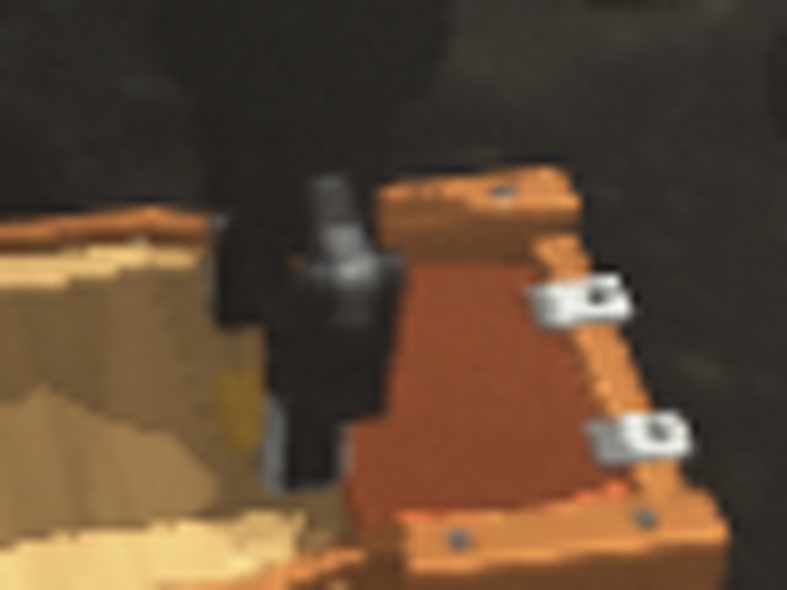

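>>> jog_arm:
  deltas:
    - {"x": 1, "y": -0.2, "z": 0, "twist": 0, "fingers": 0.7}
    - {"x": 1, "y": -0.2, "z": 0, "twist": 0, "fingers": 0.7}

```text
time: 7.8
ee_pos: [0.6123, -0.1219, 0.0388]
tcp_rot: [-27.3, 89.8, -39.5]
wrist_force: [-1.1, -0.3, 0.8]
opening: 0.0599
```

>>> jog_arm:
  deltas:
    - {"x": 1, "y": -0.2, "z": 0, "twist": 0, "fingers": 0.7}
    - {"x": 1, "y": -0.2, "z": 0, "twist": 0, "fingers": 0.7}

```text
time: 8.0
ee_pos: [0.6125, -0.1219, 0.0386]
tcp_rot: [-63.0, 89.9, -75.3]
wrist_force: [-6.8, 0.8, 2.3]
opening: 0.06
```

The −6.8 N shows the tile is against the stop. I back off, lift, and move over its near edge.

>>> jog_arm:
  deltas:
    - {"x": -3, "y": 0.6, "z": 0, "twist": 0, "fingers": 0.7}
    - {"x": -3.5, "y": 0.8, "z": 6, "twist": 0, "fingers": 0.7}
    - {"x": -3.5, "y": 0.8, "z": 18, "twist": 0, "fingers": 0.7}
    - {"x": 6, "y": -1.3, "z": 20, "twist": 0, "fingers": 0.7}
    - {"x": 20.5, "y": -4.5, "z": 20, "twist": 0, "fingers": 0.7}
    - {"x": 20.5, "y": -4.5, "z": 20, "twist": 0, "fingers": 0.7}

```text
time: 8.6
ee_pos: [0.6346, -0.1268, 0.06]
tcp_rot: [-23.6, 89.8, -35.8]
wrist_force: [-1.5, 0.3, 1.0]
opening: 0.06
```

```bash
python3 look.py 8 330,180,80,60
python3 - <<'E'
from h import *
c=snap('wrist','w8.png'); c=snap('top','t8.png')
a=c['image'][110:200,280:410,::-1]; cv2.imwrite('pics/t8c.png',cv2.resize(a,None,fx=6,fy=6,interpolation=cv2.INTER_CUBIC))
E
```

```text
t 8.6 ee [ 0.6346 -0.1268  0.06  ] mount xy mm [-25.4  -0.3] jaw yaw rel mount 0.0600000000000005 F [-1.5  0.3  1. ] open 0.06 q [-11.  18.   5.  76.  -0.   1.]
scale 9.833333333333334
t 8.65 ee [ 0.6337 -0.1266  0.0595] mount xy mm [-26.4  -0.3] jaw yaw rel mount 0.0600000000000005 F [ 1.   0.3 -0.4] open 0.0597 q [-11.  18.   5.  76.  -0.   1.]
```

View pics/s8c.png

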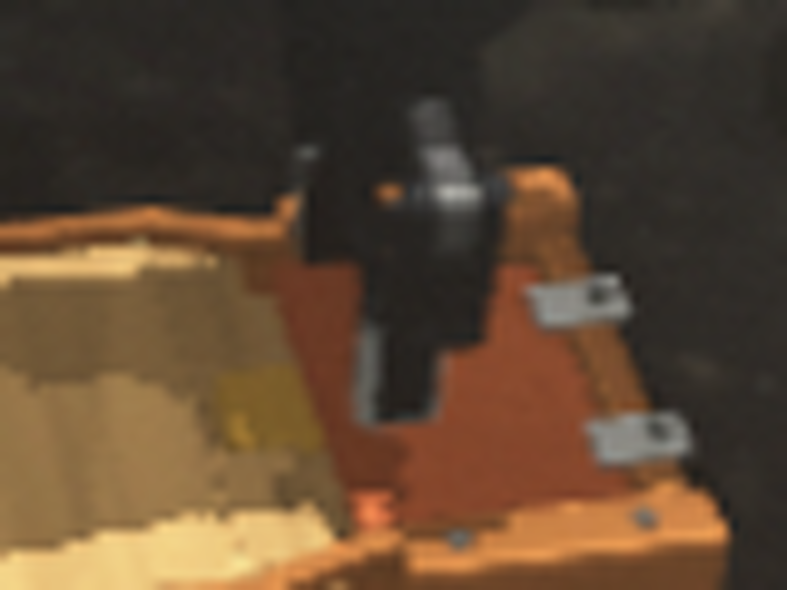

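View pics/w8.png

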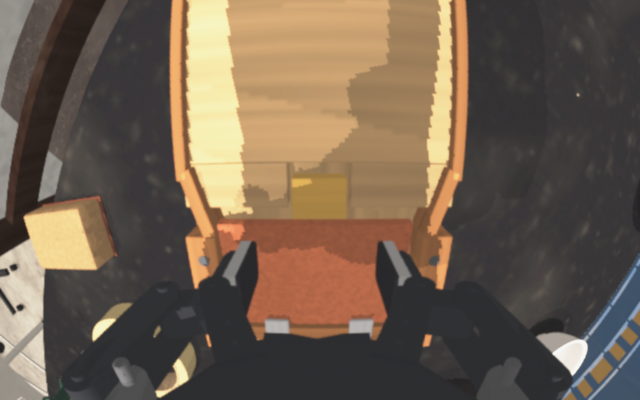

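The wrist view shows the tile square and centred, its near edge at row 220 resting on the catch nose at (320,195), with both fingers over it on either side of the catch. Now I press down.

>>> jog_arm:
  deltas:
    - {"x": 0, "y": 0, "z": -8, "twist": 0, "fingers": 0.7}
    - {"x": 0, "y": 0, "z": -14, "twist": 0, "fingers": 0.7}
    - {"x": 0, "y": 0, "z": -16, "twist": 0, "fingers": 0.7}
    - {"x": 0, "y": 0, "z": -18, "twist": 0, "fingers": 0.7}
    - {"x": 0, "y": 0, "z": -18, "twist": 0, "fingers": 0.7}

```text
time: 9.25
ee_pos: [0.6324, -0.1263, 0.0413]
tcp_rot: [-73.1, 89.9, -85.4]
wrist_force: [-1.9, 0.7, 2.9]
opening: 0.0595
```

>>> jog_arm:
  deltas:
    - {"x": 0, "y": 0, "z": -1, "twist": 0, "fingers": 0.7}
    - {"x": 0, "y": 0, "z": -2, "twist": 0, "fingers": 0.7}
    - {"x": 0, "y": 0, "z": -3, "twist": 0, "fingers": 0.7}
    - {"x": 0, "y": 0, "z": -3, "twist": 0, "fingers": 0.7}

```text
time: 9.65
ee_pos: [0.6323, -0.1262, 0.0394]
tcp_rot: [-56.3, 89.9, -68.6]
wrist_force: [-4.2, 1.5, 9.3]
opening: 0.0596
```

>>> jog_arm:
  deltas:
    - {"x": 0, "y": 0, "z": -1, "twist": 0, "fingers": 0.7}
    - {"x": 0, "y": 0, "z": -2, "twist": 0, "fingers": 0.7}
    - {"x": 0, "y": 0, "z": -3, "twist": 0, "fingers": 0.7}
    - {"x": 0, "y": 0, "z": -3, "twist": 0, "fingers": 0.7}

```text
time: 10.05
ee_pos: [0.6321, -0.1262, 0.0358]
tcp_rot: [-80.3, 89.9, -92.6]
wrist_force: [0.2, -0.9, 0.1]
opening: 0.0597
```

>>> jog_arm:
  deltas:
    - {"x": 0, "y": 0, "z": -1, "twist": 0, "fingers": 0.7}
    - {"x": 0, "y": 0, "z": -2, "twist": 0, "fingers": 0.7}
    - {"x": 0, "y": 0, "z": -3, "twist": 0, "fingers": 0.7}
    - {"x": 0, "y": 0, "z": -3, "twist": 0, "fingers": 0.7}

```text
time: 10.45
ee_pos: [0.6319, -0.1262, 0.0325]
tcp_rot: [-96.6, 89.9, -108.8]
wrist_force: [-0.3, -0.8, -0.3]
opening: 0.0594
```

The force peaked at about 9 N and then dropped to 0, so the tile snapped past the catch. I follow down gently to seat it.

>>> jog_arm:
  deltas:
    - {"x": 0, "y": 0, "z": -1, "twist": 0, "fingers": 0.7}
    - {"x": 0, "y": 0, "z": -2, "twist": 0, "fingers": 0.7}
    - {"x": 0, "y": 0, "z": -2.5, "twist": 0, "fingers": 0.7}
    - {"x": 0, "y": 0, "z": -2.5, "twist": 0, "fingers": 0.7}

```text
time: 10.85
ee_pos: [0.6319, -0.1262, 0.0301]
tcp_rot: [-96.2, 89.9, -108.4]
wrist_force: [-0.5, 0.6, 0.9]
opening: 0.0598
```

>>> jog_arm:
  deltas:
    - {"x": 0, "y": 0, "z": -1, "twist": 0, "fingers": 0.7}
    - {"x": 0, "y": 0, "z": -1, "twist": 0, "fingers": 0.7}

```text
time: 11.05
ee_pos: [0.632, -0.1261, 0.03]
tcp_rot: [-68.4, 89.9, -80.7]
wrist_force: [-4.3, 0.5, 6.7]
opening: 0.0597
```

The tips now bear on the tile at TCP z = 0.030, the height of a fully seated tile. I lift clear and back away so I can see.

>>> jog_arm:
  deltas:
    - {"x": 0, "y": 0, "z": 5, "twist": 0, "fingers": 0.7}
    - {"x": 0, "y": 0, "z": 20, "twist": 0, "fingers": 0.7}
    - {"x": -15, "y": 3, "z": 45, "twist": 0, "fingers": 0.7}
    - {"x": -40, "y": 9, "z": 75, "twist": 0, "fingers": 0.7}
    - {"x": -75, "y": 16, "z": 105, "twist": 0, "fingers": 0.7}
    - {"x": -110, "y": 24, "z": 130, "twist": 0, "fingers": 0.7}
    - {"x": -150, "y": 50, "z": 150, "twist": 0, "fingers": 0.7}
    - {"x": -190, "y": 80, "z": 160, "twist": 0, "fingers": 0.7}
    - {"x": -220, "y": 110, "z": 160, "twist": 0, "fingers": 0.7}
    - {"x": -220, "y": 110, "z": 160, "twist": 0, "fingers": 0.7}

```text
time: 12.05
ee_pos: [0.4095, -0.0141, 0.1925]
tcp_rot: [-0.4, 89.8, -12.5]
wrist_force: [1.7, -0.8, -0.5]
opening: 0.0598
```

```bash
python3 look.py 9 330,180,80,60
python3 - <<'E'
from h import *
snap('wrist','w9.png'); c=snap('top','t9.png')
a=c['image'][110:225,290:440,::-1]; cv2.imwrite('pics/t9c.png',cv2.resize(a,None,fx=5,fy=5,interpolation=cv2.INTER_CUBIC))
E
```

```text
t 12.05 ee [ 0.4095 -0.0141  0.1925] mount xy mm [-269.4   61.8] jaw yaw rel mount 0.20000000000000107 F [ 1.7 -0.8 -0.5] open 0.0598 q [ -2. -15. -15.  90.  -0.  10.]
scale 9.833333333333334
t 12.1 ee [ 0.4112 -0.0151  0.192 ] mount xy mm [-267.5   61.2] jaw yaw rel mount 0.20000000000000107 F [ 1.3 -0.1  0.7] open 0.0598 q [ -2. -15. -15.  90.  -0.  10.]
```

View pics/s9c.png

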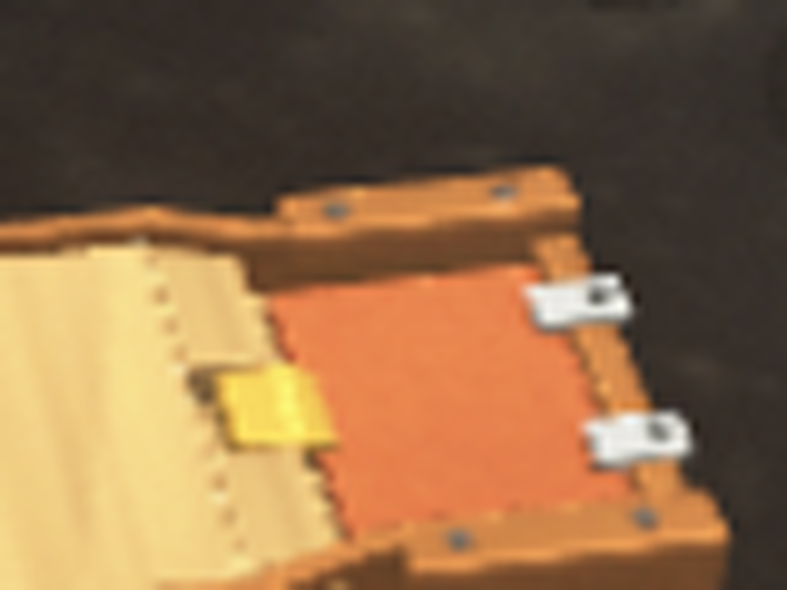

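View pics/t9c.png

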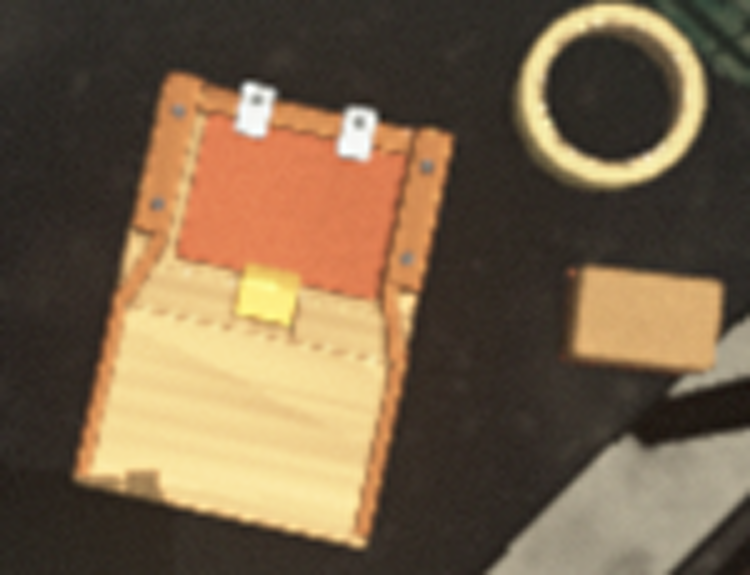

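Both views show the tile flat in the bed with its far edge under both claws. The catch nose lies over the near edge at s9c (275,405), extended as at the start, and the bystanders haven't moved. The robot is clear, so I hand in.

Run:
```python
from h import *
st(); c0=load('top0.npy')['image'].astype(int); c=viewer.camera('top')['image'].astype(int)
d=np.abs(c-c0).max(2)[110:190,390:440]; print('block/tape changed px',(d>60).sum()); d=np.abs(c-c0).max(2)[40:160,190:385]; print('bowls region',(d>60).sum())
print(ticket.job_done())
```

```text
t 12.2 ee [ 0.4125 -0.0162  0.191 ] mount xy mm [-266.    60.4] jaw yaw rel mount 0.10999999999999766 F [ 0.2  0.9 -0. ] open 0.0598 q [ -2. -15. -15.  90.  -0.  10.]
block/tape changed px 0
bowls region 887
the job is handed in; nothing more can be done
None
```

The tile is in the bed and the job is handed in. The hand-in reports no verdict, so success rests on my own checks.

**What I did:** I slid the larger orange tile along the deck with the two spread fingers, until −6.8 N at the wrist showed it against the end stop. I then pressed its near edge down on either side of the catch. The force rose to about 9 N and dropped to zero as the tile snapped past. The tips then bore on the tile at the height I estimated for a fully seated one. I lifted clear at 12 s of the 40 s allowed.

**Last checks:**
- **Tile:** the side and top views show it flat, its far edge under both claws and the catch nose back out over its near edge. I judged this by eye and did not compute a final pose. In the top view it looked to sit slightly towards the right rail, which the rails limit to about 2.5 mm.
- **Block and tape roll:** no pixels changed in the part of the top view I compared, which takes in the block and tape roll.
- **Small bowl:** this check was inconclusive. The region I compared had 887 changed pixels, but it also took in the bed with the newly placed tile. I did not recheck the bowl separately; the arm passed well above it and never touched it as far as I could tell.

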